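# Sort the loose stationery into the desk trays

### The job

Sort the loose stationery in the middle of the lending desk into the three light wooden trays: both pens into the long tray, both binder clips into the square tray and the roll of tape into the round tray. Put each thing down flat on the floor of its tray, clips and tape the same way up as they lie now, with nothing leaning on a rim or lying on top of another, and leave the ink pad that lies among them where it is.

Things in the scene. Friction and masses are not known exactly. Their poses are not given: they have to be found in the camera images.
- long_tray: the long tray, 118 mm (x) by 188 mm (y), inside 110 x 180 mm; fixed to the desk, bare light wood like the other two trays, walls and floor 4 mm thick, walls 22 mm high overall (inner depth 18 mm). Origin: centre of the underside, which lies on the desk at z = 0 (inner floor at 4 mm). Its place and yaw vary. (Another, black tray at the far left edge of the desk has no part in the job.)
- square_tray: the square tray, 128 x 128 mm, inside 120 x 120 mm; fixed to the desk, bare light wood like the other two trays, walls and floor 4 mm thick, walls 22 mm high overall (inner depth 18 mm). Origin: centre of the underside, which lies on the desk at z = 0 (inner floor at 4 mm). Its place and yaw vary.
- round_tray: the round tray, 128 mm across, inside 120 mm across; fixed to the desk, bare light wood like the other two trays, walls and floor 4 mm thick, walls 22 mm high overall (inner depth 18 mm). Origin: centre of the underside, which lies on the desk at z = 0 (inner floor at 4 mm). Its place varies.
- pen_a: a pen with a blue front half and a dark grip, 12 mm thick, 137 mm long, 11 g, lying on the desk. Origin: mid-length, at the underside of the barrel; y runs along the barrel, z up. Pinch it across the barrel (along its x) at mid-length. Its flats keep it from rolling.
- pen_b: a pen with a white front half and a dark grip, 12 mm thick, 137 mm long, 11 g, lying on the desk. Origin: mid-length, at the underside of the barrel; y runs along the barrel, z up. Pinch it across the barrel (along its x) at mid-length. Its flats keep it from rolling.
- clip_a: binder clip, black triangular body with a wire handle lying to one side, 44 x 32 x 16 mm overall (x, y, z), 12 g. Origin: centre of the footprint, on the underside; the solid body covers x = -2 to +22 mm, full 32 mm in y, up to 16 mm high at its back; the wire loop covers x = -22 to -2 mm and is only 4 mm high. Take the body across y, at about x = +10 mm. It is the same as the other clip.
- clip_b: binder clip, black triangular body with a wire handle lying to one side, 44 x 32 x 16 mm overall (x, y, z), 12 g. Origin: centre of the footprint, on the underside; the solid body covers x = -2 to +22 mm, full 32 mm in y, up to 16 mm high at its back; the wire loop covers x = -22 to -2 mm and is only 4 mm high. Take the body across y, at about x = +10 mm. It is the same as the other clip.
- tape_roll: roll of black tape lying flat, 54 mm outside diameter, 18 mm high, 40 g, open in the middle. Origin: centre of the underside; z up. Take it across the outside, in any direction. (The black ring beside the scanner at the far right is not it.)
- ink_pad: flat red tin ink pad (not the one by the date stamp at the back left) lying loose among the things to sort, 60 x 90 x 15 mm (x, y, z). Origin: centre of the underside. To be left where it is.
Not all that is in view belongs to the job. What is shaped like the round_tray but blue is not meant.

How it is judged:
By the outcome, as a careful person would: the job done as asked, in the order asked, and still so for the second after the job is handed in, with the robot touching nothing.
It also fails if it takes over 115 s, if anything falls off the work surface, if the arm or the gripper's body presses on something with over 40 N, if the wrist force passes 120 N, or if a joint passes its speed limit or range.

### The arm

A 6-joint arm with a two-finger parallel gripper is mounted at the origin on a cart in front of the work surface, level with it; the furniture and walls round the work are solid. World frame = base frame: x ahead of the robot, y to its left, z up, the work surface at z = 0. Lengths are in m, angles in rad, forces in N, time in s.
With the tool pointing down it reaches from about 0.275 to 0.825 m from the base axis. Payload 4.9 kg.
Tool frame: the origin (TCP) lies midway between the tips of the shut fingers; the grasp point (between the pads) lies 19 mm behind it; z points along the fingers, y is the line along which they close (so a half turn about z gives the same grasp; the last joint's range is limited). The gripper opens to 85 mm and grips with 20 to 120 N. Pads are 22 mm wide; open, the fingers measure 114 mm over their backs; the gripper's body (76 mm by 85 mm) begins 54 mm behind the grasp point. The pads swing forward as they close: fully open they stand 13 mm farther back than shut.
Start: joints at [-1.37, 0.326, -0.193, 1.052, 0, 1.437], TCP at [0.181, -0.519, 0.231] pointing down, gripper open.
Joint ranges: [-2.65, 2.65], [-0.97, 1.79], [-1.3, 1.35], [-1.93, 2.1], [-1.47, 1.37], [-3.14, 3.14]. Speed limits (rad/s): [2.57, 2.57, 3.14, 3.14, 3.14, 3.14].

### API

Orientations are given as a rotation vector (axis times angle).
In Python, from station import robot gives the robot as it stands. Calls block until the motion is done:
- robot.goto(position, orientation): joint-space move of the TCP to a pose.
- robot.movel(position, orientation=None, vel=0.15, until_force=None): straight line of the TCP; orientation=None keeps the orientation; vel is the mean speed in m/s. With until_force (N) it stops when the force on the tool has changed by that much, and returns True; else False.
- robot.set_joints(angles): joint-space move.
- robot.gripper_open() and robot.gripper_close(grip_force=None): open the fingers fully, or close them until they stop; grip_force is the grip in N (None keeps the last).
- robot.dwell(seconds).
- robot.ik(position, orientation): joint angles nearest the present ones, or None.
- robot.read_camera(name): name is "side" or "top" or "wrist"; returns a dict with "img" (384x512x3 uint8, blue, green, red), "depth" (384x512 float32, m along the optical axis (not along the pixel's ray), 0 where there is no reading), "fov_y" (degrees; the focal length in pixels is half the picture's height over the tangent of half this angle, whatever the lens; pixels are square), "cx", "cy" (the principal point, pixels), "R" (3x3) and "t" (3): a world point X has camera coordinates R X + t. Camera axes: x right, y down, z forward; pixel columns grow to the right and rows downward; lengths in m; the calibration is good to about 2 mm. A picture is of the moment at which its call begins.
A pose or a line that the arm cannot do raises robot.IKError and nothing moves.
- robot.finish_job(): hands the job in; it is judged then, once.
Readings, each from a call of its own:
- robot.get_time(): time.
- robot.get_joint_positions(): joint angles.
- robot.get_joint_velocities(): joint speeds.
- robot.get_joint_torque(): joint torques, N m.
- robot.get_eef_pos(): TCP position.
- robot.get_orientation(): TCP orientation.
- robot.get_ft_force(): force on the tool from outside, world axes, zero at the start.
- robot.get_wrist_torque(): the same for the moment, N m.
- robot.get_finger_gap(): finger opening in m.
- robot.get_finger_force(): force on a finger pad.
Only numpy, scipy, OpenCV 4.12 (cv2) and the standard library are available. Lean on these libraries where they do the work, as an engineer would, in place of code of your own. Each camera call takes 0.05 s, during which the arm holds its last target. There are 200 camera calls.

## Working session

There is one attempt and no reset: what is moved stays moved. The work goes in short steps, each a Python script; the robot and the scene stay as the last script left them, time stands still between calls to the robot, and variables do not carry over. Pictures are saved under pics/ and viewed, at most 14 in all, crops included, and the job is handed in when it is done.

```bash
mkdir -p pics; cat > h.py <<'E'
import numpy as np, cv2
from station import robot
def f(c): return c["img"].shape[0]/2/np.tan(np.radians(c["fov_y"])/2)
def ray(c,uv,z):
    d=np.array([(uv[0]-c["cx"])/f(c),(uv[1]-c["cy"])/f(c),1.]); R=np.array(c["R"]); o=-R.T@np.array(c["t"]); d=R.T@d
    return o+d*(z-o[2])/d[2]
def cloud(c):
    h,w=c["depth"].shape; u,v=np.meshgrid(np.arange(w),np.arange(h)); d=c["depth"]
    P=np.stack([(u-c["cx"])/f(c)*d,(v-c["cy"])/f(c)*d,d],-1)
    return (P-np.array(c["t"]))@np.array(c["R"])
E
python3 - <<'E'
from h import *
import pickle
for n in("top","side"):
    c=robot.read_camera(n); pickle.dump(c,open(n+".pkl","wb")); cv2.imwrite(f"pics/{n}.png",cv2.resize(c["img"],(800,600),interpolation=cv2.INTER_CUBIC))
    R=np.array(c["R"]);print(n,c["fov_y"],c["cx"],c["cy"],-R.T@c["t"],R[2],(c["depth"]>0).mean())
E
```

```text
top 56.3931901414175 256.09745978001024 186.82635137738887 [0.27948452 0.03678922 1.126742  ] [ 0.19276612  0.02406711 -0.98094954] 0.9958089192708334
side 44.34954044544976 256.40778583663746 185.27198986888874 [-0.06261667  1.42216306  0.58917046] [ 0.33793509 -0.87584485 -0.34452238] 0.8743540445963541
```

View pics/top.png

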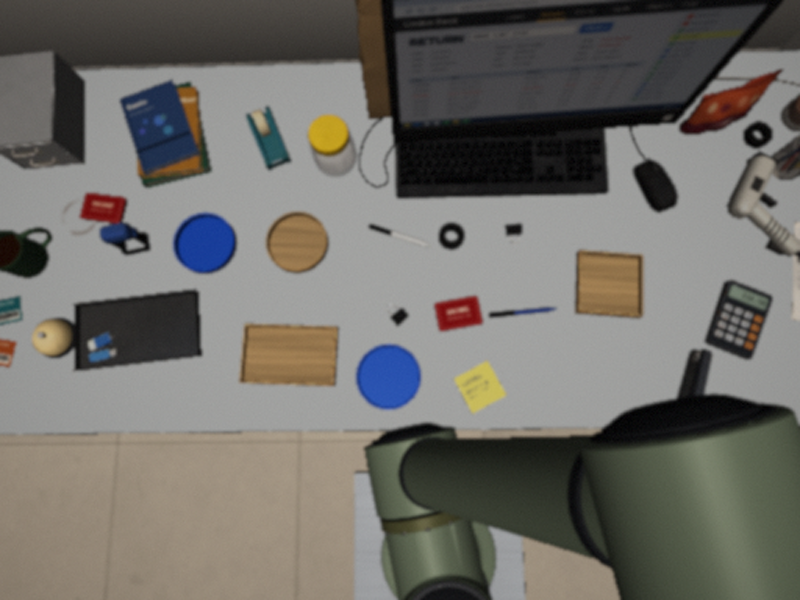

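View pics/side.png

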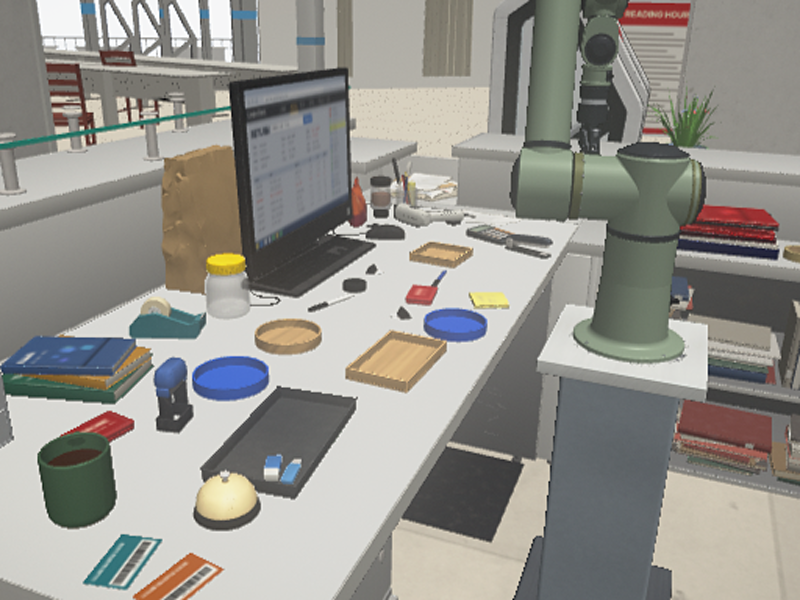

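The top view (800x600 scale) shows the white pen at (398,235), the blue pen at (522,312), the tape at (451,236), and clips at (514,230) and (399,316). The red ink pad lies among them at (458,313). The light wooden trays are long (290,354), round (297,242) and square (610,284). Decoys I'm ruling out:
- **Blue dishes** (205,243) and (389,376), because of their colour.
- **Black tray** (138,330), at the far left.
- **Black ring** (758,134), by the scanner.
- **Red pad** (103,208), by the stamp.

Next I'll get coarse positions and take close wrist views.

```bash
cat >> h.py <<'E'
from scipy.spatial.transform import Rotation as Ro
def down(yaw): # tool z down, tool y axis at angle yaw in world xy
    y=np.array([np.cos(yaw),np.sin(yaw),0]); z=np.array([0,0,-1.]); return Ro.from_matrix(np.c_[np.cross(y,z),y,z]).as_rotvec()
E
python3 - <<'E'
from h import *
import pickle
c=pickle.load(open("top.pkl","rb"))
for n,p,z in [("penb",(398,235),.006),("pena",(522,312),.006),("tape",(451,236),.018),("clip1",(514,230),.01),("clip2",(399,316),.01),("pad",(458,313),.015),("long",(290,354),.004),("round",(297,242),.004),("sq",(610,284),.004)]:
    print(n,ray(c,np.array(p)/1.5625,z).round(3))
R0=Ro.from_rotvec(robot.get_orientation()).as_matrix();print(R0.round(3),robot.get_time())
yaw=-np.pi/2
for k,(x,y) in enumerate([(.42,.02),(.42,-.12)]):
    for yaw in (-np.pi/2,np.pi/2):
        q=robot.ik([x,y,.36],down(yaw)); print(x,y,yaw,q)
E
```

```text
penb [0.621 0.067 0.006]
pena [ 0.454 -0.181  0.006]
tape [ 0.613 -0.042  0.018]
clip1 [ 0.625 -0.173  0.01 ]
clip2 [0.449 0.067 0.01 ]
pad [ 0.453 -0.051  0.015]
long [0.377 0.288 0.004]
round [0.61  0.279 0.004]
sq [ 0.509 -0.362  0.004]
[[ 0.944  0.329 -0.   ]
 [ 0.329 -0.944  0.002]
 [ 0.    -0.002 -1.   ]] 0.1
0.42 0.02 -1.5707963267948966 [-0.12836304  0.02191552 -0.23849288  1.31038792  0.          3.01322962]
0.42 0.02 1.5707963267948966 [-0.12836304  0.02191552 -0.23849288  1.31038792  0.         -0.12836304]
0.42 -0.12 -1.5707963267948966 [-0.44760293  0.05408524 -0.20476346  1.31194762  0.          2.69398972]
0.42 -0.12 1.5707963267948966 [-0.44760293  0.05408524 -0.20476346  1.31194762  0.         -0.44760293]
```

```bash
python3 - <<'E'
from h import *
import pickle
ims=[]
for k,(x,y) in enumerate([(.45,-.12),(.45,.02)]):
    robot.goto([x,y,.36],down(np.pi/2)); c=robot.read_camera("wrist"); pickle.dump(c,open(f"w{k}.pkl","wb"))
    R=np.array(c["R"]);print(c["fov_y"],c["cx"],c["cy"],-R.T@c["t"],R.round(3)); ims.append(c["img"])
    print(np.round([ray(c,p,0) for p in [(0,0),(511,0),(0,383),(511,383)]],3)[:,:2].tolist(),robot.get_time())
cv2.imwrite("pics/w01.png",cv2.resize(np.vstack([i[:, :] for i in ims]),(400,600),interpolation=cv2.INTER_AREA)) if 0 else [cv2.imwrite(f"pics/w{k}.png",cv2.resize(i,(800,600),interpolation=cv2.INTER_CUBIC)) for k,i in enumerate(ims)]
E
```

```text
64.56824467610761 258.17995485196724 185.8054553595764 [ 0.38021077 -0.12028073  0.50256248] [[ 0.001  1.    -0.002]
 [ 0.961 -0.001  0.277]
 [ 0.277 -0.002 -0.961]]
[[0.241, -0.499], [0.243, 0.248], [0.96, -0.67], [0.959, 0.412]] 1.9583
64.56824467610761 258.17995485196724 185.8054553595764 [0.38034688 0.02000607 0.5027086 ] [[-0.     1.    -0.002]
 [ 0.961  0.001  0.277]
 [ 0.277 -0.002 -0.961]]
[[0.242, -0.36], [0.242, 0.388], [0.962, -0.529], [0.958, 0.553]] 2.625
```

View pics/w0.png

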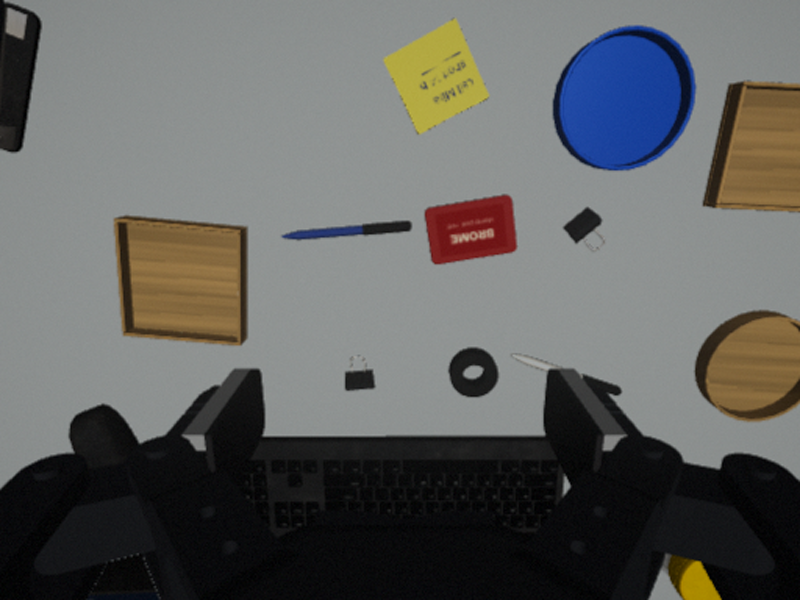

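View pics/w1.png

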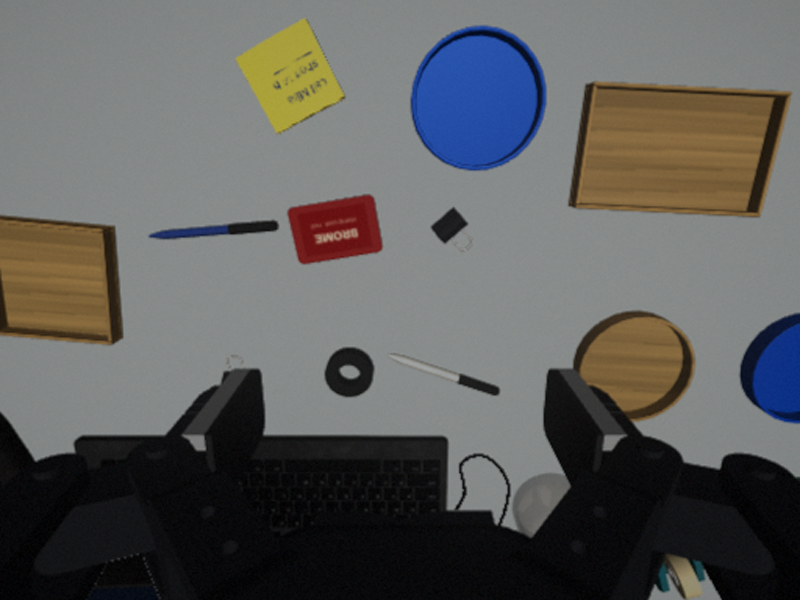

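Both wrist views show everything sharply. In w1: white pen (388,354) to (498,391), tape (349,372), clip (450,228) with its wire toward (463,243), and ink pad (335,229). The long tray spans (570..790, 82..216), and the round tray is at (635,365). In w0: blue pen (283,236) to (411,226), clip (359,380) with its wire at (358,360), and the square tray at (182,280). Next I'll segment by colour and depth.

```bash
python3 - <<'E'
from h import *
import pickle
C=[pickle.load(open(f"w{k}.pkl","rb")) for k in(0,1)]
def comp(k,box,fn,z,name,n=None):
    c=C[k];P=cloud(c);b=(np.array(box)/1.5625).astype(int);m=np.zeros(P.shape[:2],np.uint8)
    sl=np.s_[b[1]:b[3],b[0]:b[2]]; hsv=cv2.cvtColor(c["img"],cv2.COLOR_BGR2HSV)
    m[sl]=fn(hsv[sl].astype(int),P[sl]); 
    N,L,S,_=cv2.connectedComponentsWithStats(m,connectivity=8); i=1+np.argmax(S[1:,4]); v,u=np.nonzero(L==i)
    pts=np.array([ray(c,(a,bb),z)[:2] for a,bb in zip(u,v)]); cl=P[L==i]
    r=cv2.minAreaRect((pts*1000).astype(np.float32)); print(name,k,"A",S[i,4],"ray rect",np.round(r[0],1),np.round(r[1],1),round(r[2],1),"cloud z 5/50/95",np.percentile(cl[:,2],[5,50,95]).round(4), "cloud ctr",((cl[:,:2].max(0)+cl[:,:2].min(0))/2*1000).round(1))
    return pts,cl
P=cloud(C[1]);print("desk z",np.percentile(P[200:210,150:180,2],[5,50,95]))
dark=lambda h,P:(h[...,2]<70)
zz=lambda h,P:(P[...,2]>.004)
pen=[comp(1,(375,340,510,405),zz,.006,"penb z"),comp(0,(270,215,420,250),zz,.006,"pena z")]
comp(1,(375,340,510,405),dark,.006,"penb dark");comp(0,(270,215,420,250),dark,.006,"pena dark")
comp(0,(270,215,420,250),lambda h,P:(h[...,1]>90)|(h[...,2]<70),.006,"pena col")
for k,b in((1,(425,200,478,255)),(0,(560,200,610,255)),(0,(335,345,385,400))):
    comp(k,b,dark,.008,"clip dark"); comp(k,b,zz,.008,"clip z")
for k,b in((0,(440,340,505,402)),(1,(318,340,381,402))):
    comp(k,b,dark,.018,"tape dark");comp(k,b,zz,.018,"tape z")
comp(1,(280,185,392,270),lambda h,P:(h[...,1]>120),.015,"pad")
wood=lambda h,P:(h[...,0]<25)&(h[...,1]>60)
rim=lambda h,P:(P[...,2]>.018)
for k,b,n in((1,(560,70,800,225),"long"),(1,(568,300,702,427),"round"),(0,(105,205,256,355),"sq")):
    comp(k,b,wood,.022,n+" wood");pts,cl=comp(k,b,rim,.022,n+" rim")
    r=cv2.minAreaRect((cl[:,:2]*1000).astype(np.float32));print("  rimcloud",r)
for img,b,name in((C[1],(425,200,478,255),"c1"),(C[0],(335,345,385,400),"c2")):
    b=(np.array(b)/1.5625).astype(int); cv2.imwrite(f"pics/{name}.png",cv2.resize(img["img"][b[1]:b[3],b[0]:b[2]],(300,300),interpolation=cv2.INTER_CUBIC))
cv2.imwrite("pics/clips.png",np.hstack([cv2.imread("pics/c1.png"),cv2.imread("pics/c2.png")]))
E
```

```text
desk z [-0.00181961 -0.00030379  0.00115747]
penb z 1 A 401 ray rect [622.8  65.1] [136.6  13.5] 70.2 cloud z 5/50/95 [0.0052 0.0086 0.0109] cloud ctr [513.8  64.7]
pena z 0 A 499 ray rect [ 457.6 -180.9] [ 11.3 135.6] 5.2 cloud z 5/50/95 [0.0062 0.0093 0.0115] cloud ctr [ 422.8 -180.9]
penb dark 1 A 150 ray rect [636.5 104.9] [49. 11.] 70.1 cloud z 5/50/95 [0.0057 0.0092 0.0113] cloud ctr [516.6  73.4]
pena dark 0 A 195 ray rect [ 454.6 -139.7] [10.4 50. ] 4.3 cloud z 5/50/95 [0.0068 0.0098 0.0121] cloud ctr [ 420.7 -139.6]
pena col 0 A 434 ray rect [ 457.7 -181.6] [ 10.4 134.1] 4.3 cloud z 5/50/95 [0.0069 0.0095 0.0115] cloud ctr [ 422.7 -181.6]
clip dark 1 A 268 ray rect [452.1  65.6] [22.3 31.8] 41.7 cloud z 5/50/95 [0.0014 0.0113 0.0168] cloud ctr [425.4  52.2]
clip z 1 A 230 ray rect [452.1  66.9] [19.9 32.2] 37.7 cloud z 5/50/95 [0.0055 0.013  0.0168] cloud ctr [424.5  51.9]
clip dark 0 A 278 ray rect [450.8  64.9] [22.2 33.6] 41.6 cloud z 5/50/95 [0.0009 0.0107 0.0164] cloud ctr [424.7 -18.6]
clip z 0 A 237 ray rect [450.9  66.5] [19.6 33.8] 42.0 cloud z 5/50/95 [0.0049 0.012
[... 1257 characters left out ...]
 [601.9 277.9] [137.5 110.1] 48.4 cloud z 5/50/95 [0.0018 0.0036 0.0215] cloud ctr [534.3 180.7]
round rim 1 A 1448 ray rect [613.2 270.3] [132.5 140.6] 0.1 cloud z 5/50/95 [0.0193 0.3903 0.405 ] cloud ctr [527.3 180.8]
  rimcloud ((509.8062744140625, 178.66220092773438), (409.06268310546875, 108.63995361328125), 48.009586334228516)
sq wood 0 A 6279 ray rect [ 509.8 -354.1] [133.4 130.6] 84.7 cloud z 5/50/95 [0.0029 0.0047 0.0222] cloud ctr [ 484.3 -279.1]
sq rim 0 A 914 ray rect [ 511.  -355.7] [129.5 129.5] 84.7 cloud z 5/50/95 [0.0189 0.0217 0.0235] cloud ctr [ 480.1 -273.1]
  rimcloud ((492.61260986328125, -269.27325439453125), (158.59002685546875, 337.90667724609375), 11.88924789428711)
```

View pics/clips.png

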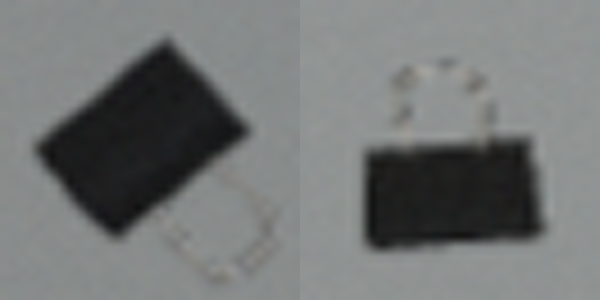

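The crop shows two binder clips. The first (left half) has its wire loop toward +x+y; the second (right half) has its loop toward −x. The cloud centres were skewed by depth dropouts, so I'll filter those and refine.

```bash
python3 - <<'E'
from h import *
import pickle
C=[pickle.load(open(f"w{k}.pkl","rb")) for k in(0,1)]
def pts(k,box,lo,hi,dark=False):
    c=C[k];P=cloud(c);b=(np.array(box)/1.5625).astype(int);sl=np.s_[b[1]:b[3],b[0]:b[2]]
    m=(c["depth"][sl]>0)&(P[sl][...,2]>lo)&(P[sl][...,2]<hi)
    if dark: m&=c["img"][sl].max(-1)<70
    return P[sl][m]
def show(n,*a,**k):
    p=pts(*a,**k);r=cv2.minAreaRect((p[:,:2]*1000).astype(np.float32));print(n,len(p),np.round(r[0],1),np.round(r[1],1),round(r[2],1));return p
show("penb",1,(375,340,510,405),.004,.02);show("pena",0,(270,215,420,250),.004,.02)
for k,b in((1,(425,200,478,255)),(0,(560,200,610,255)),(0,(335,345,385,400))): show("clip",k,b,-.002,.02,dark=True)
for k,b in((0,(440,340,505,402)),(1,(318,340,381,402))): show("tape",k,b,.014,.022)
show("pad",1,(280,185,392,270),.008,.02)
show("long",1,(560,70,800,225),.015,.026)
show("sq",0,(105,205,256,355),.015,.026)
p=show("round",1,(568,300,702,427),.019,.026)
A=np.c_[p[:,:2],np.ones(len(p))];s=np.linalg.lstsq(A,(p[:,:2]**2).sum(1),rcond=None)[0];print("circle",s[:2]/2,np.sqrt(s[2]+(s[:2]**2).sum()/4))
E
```

```text
penb 397 [621.7  64.9] [135.3  11.6] 70.5
pena 496 [ 457.3 -180.8] [ 11.2 135.3] 4.6
clip 265 [453.   66.1] [22.6 32.2] 41.5
clip 277 [452.7  66.2] [22.4 30.9] 39.8
clip 201 [ 633.2 -171.8] [23.4 31.7] 6.2
tape 552 [618.5 -42.8] [52.9 53.5] 88.7
tape 557 [617.8 -42.2] [52.8 53.5] 63.5
pad 2050 [455.6 -51.4] [60.  89.9] 9.5
long 1447 [377.6 288.5] [190.4 118.1] 87.3
sq 1115 [ 510.9 -356.8] [129.  128.5] 84.8
round 422 [604.1 283.5] [127.  108.6] 48.0
circle [0.61046633 0.27730222] 0.06162335772655669
```

```bash
cat >> h.py <<'E'
def best(p,yaw):
    c=[]
    for k in(-1,0,1):
        y=yaw+k*np.pi; q=robot.ik(p,down(y))
        if q is not None and abs(q[5])<2.9: c.append((abs(q[5]-robot.get_joint_positions()[5]),y))
    return min(c)[1]
def pick(xy,yawdeg,z,force=40):
    y=best([*xy,.12],np.radians(yawdeg)); robot.gripper_open()
    robot.goto([*xy,.10],down(y)); robot.movel([*xy,z],vel=.12); robot.gripper_close(force); robot.movel([*xy,.10],vel=.2)
    print("gap",robot.get_finger_gap(),"ff",robot.get_finger_force(),"t",robot.get_time())
def place(xy,yawdeg,z,exact=False):
    y=np.radians(yawdeg) if exact else best([*xy,.12],np.radians(yawdeg))
    robot.goto([*xy,.10],down(y)); robot.movel([*xy,z+.01],vel=.15); hit=robot.movel([*xy,z],vel=.03,until_force=6); robot.dwell(.2); robot.gripper_open()
    robot.movel([*xy,.10],vel=.2); print("hit",hit,"t",robot.get_time())
E
python3 - <<'E'
from h import *
import pickle
c=pickle.load(open("w1.pkl","rb"));P=cloud(c)
for u,v in((300,440),(440,440),(505,490),(470,458),(440,450)):
    print((u,v),P[int(v/1.5625),int(u/1.5625)].round(3))
T=np.array([.3778,.288]);a=np.radians(87.3)
pick((.4575,-.1808),4.6,.004); 
place(T,-2.7,.0135)
E
```

```text
(300, 440) [ 0.705 -0.104  0.012]
(440, 440) [0.705 0.061 0.012]
(505, 490) [ 0.785  0.146 -0.001]
(470, 458) [0.735 0.098 0.006]
(440, 450) [0.719 0.061 0.013]
gap 0.008252291553686475 ff 39.5811527967453 t 6.35
hit False t 10.7333
```

The keyboard's edge is at x = 0.70, clear of the 0.68 finger reach. Now I'll check pen A in the tray.

```bash
cat >> h.py <<'E'
def look(name,xy,box=None,z=.30):
    robot.goto([*xy,z],down(np.pi/2)); c=robot.read_camera("wrist"); import pickle; pickle.dump(c,open(name+".pkl","wb"))
    cv2.imwrite(f"pics/{name}.png",cv2.resize(c["img"],(800,600),interpolation=cv2.INTER_CUBIC)); return c
def hi(c,ctr,yawdeg,half,lo,up): # points between heights inside a yawed box, in box frame; rect in mm
    P=cloud(c); a=np.radians(yawdeg); e=np.array([[np.cos(a),np.sin(a)],[-np.sin(a),np.cos(a)]])
    L=(P[...,:2]-ctr)@e.T; m=(c["depth"]>0)&(np.abs(L)<half).all(-1)&(P[...,2]>lo)&(P[...,2]<up)
    n,lab,st,_=cv2.connectedComponentsWithStats(m.astype(np.uint8),connectivity=8)
    for i in range(1,n):
        if st[i,4]>15:
            r=cv2.minAreaRect((L[lab==i]*1000).astype(np.float32)); print(st[i,4],np.round(r[0],1),np.round(r[1],1),round(r[2],1),"z",np.percentile(P[lab==i][:,2],[5,50,95]).round(4))
E
python3 - <<'E'
from h import *
c=look("l1",(.36,.27)); hi(c,np.array([.3778,.288]),-2.7,(.052,.087),.0075,.03)
E
```

```text
640 [-0.7 -0.7] [135.8  11.1] 89.5 z [0.0099 0.013  0.0152]
```

View pics/l1.png

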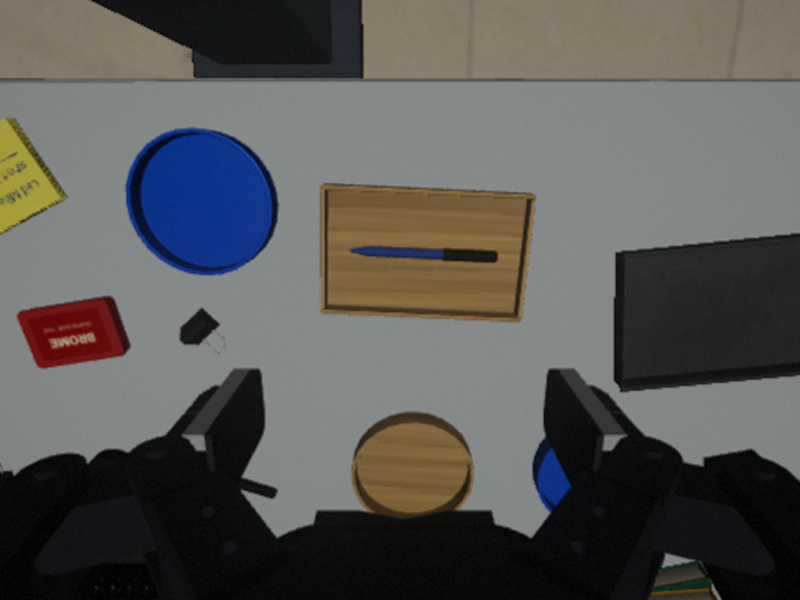

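Pen A lies flat and centred in the long tray at (425,254). I'll slide it to the near wall with shut fingers to make room for pen B.

```bash
python3 - <<'E'
from h import *
T=np.array([.3778,.288]);a=np.radians(-2.7);ex=np.array([np.cos(a),np.sin(a)])
y=best([*T,.1],a); robot.gripper_close()
s=T+.029*ex; e=T-.022*ex
robot.goto([*s,.06],down(y)); robot.movel([*s,.0075],vel=.1); print(robot.movel([*e,.0075],vel=.05,until_force=8),robot.get_ft_force())
robot.movel([*(e+.004*ex),.0075],vel=.1); robot.movel([*(e+.004*ex),.10],vel=.2)
c=look("l2",(.36,.27)); hi(c,T,-2.7,(.052,.087),.0075,.017); print(robot.get_time())
E
```

```text
False [-0.94510869 -0.14352697  3.3147152 ]
667 [-34.8  -0.2] [135.1  11.2] 89.8 z [0.01   0.0131 0.0152]
18.4583
```

```bash
python3 - <<'E'
from h import *
T=np.array([.3778,.288]);a=np.radians(-2.7);ex=np.array([np.cos(a),np.sin(a)])
y=best([*T,.1],a)
s=T-.015*ex; e=T-.032*ex
robot.goto([*s,.06],down(y)); robot.movel([*s,.0075],vel=.1); print(robot.movel([*e,.0075],vel=.05,until_force=8))
robot.movel([*(e+.004*ex),.0075],vel=.1); robot.movel([*(e+.004*ex),.10],vel=.2)
pick((.6222,.065),-19.5,.004)
place(T+.004*ex,-2.7,.0135)
c=look("l3",(.36,.27)); hi(c,T,-2.7,(.052,.087),.0075,.017); print(robot.get_time())
E
```

```text
False
gap 0.008165490837761039 ff 39.99754250049591 t 26.1917
hit False t 30.0833
684 [-45.5  -1.4] [ 11.3 135.9] 0.6 z [0.0103 0.0132 0.0153]
631 [4.2 0.4] [ 11.3 134.9] 0.5 z [0.0099 0.0129 0.0153]
31.4833
```

View pics/l3.png

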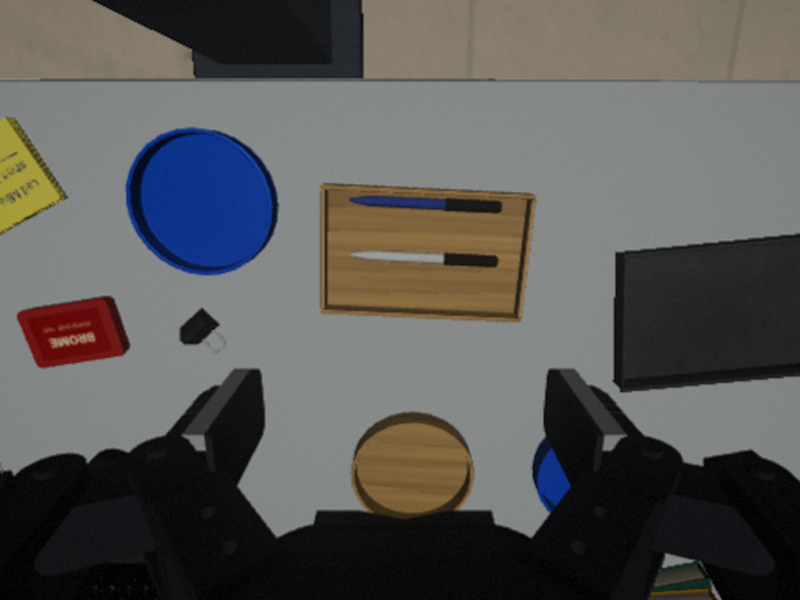

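Both pens lie flat in the long tray: blue at (425,204), white at (425,258). Clips next.

```bash
python3 - <<'E'
from h import *
S=np.array([.5105,-.3565]);a=np.radians(-5.2);ex=np.array([np.cos(a),np.sin(a)])
for xy,yw,dst in(((.4529,.0662),131,S-.038*ex),((.632,-.172),95.7,S+.038*ex)):
    ok=[k for k in(-1,0) if all((q:=robot.ik([*p,.1],down(np.radians(w+180*k)))) is not None and abs(q[5])<2.9 for p,w in((xy,yw),(dst,84.8)))]
    print(ok); k=min(ok,key=lambda k:abs(robot.ik([*xy,.1],down(np.radians(yw+180*k)))[5]))
    Y=np.radians(yw+180*k); robot.gripper_open(); robot.goto([*xy,.10],down(Y)); robot.movel([*xy,.0015],vel=.12); robot.gripper_close(40); robot.movel([*xy,.10],vel=.2)
    g=robot.get_finger_gap(); print("gap",g,robot.get_finger_force(),robot.get_time())
    if not .028<g<.036: break
    place(dst,84.8+180*k,.0075,exact=True)
c=look("s1",(.47,-.33)); hi(c,S,-5.2,(.057,.057),.0075,.03); print(robot.get_time())
E
```

```text
[-1, 0]
gap 0.030458982157161283 39.606565833091736 35.0
hit False t 39.125
[-1, 0]
gap 0.03039257153036026 40.02636194229126 42.4417
hit False t 45.85
316 [-37.9  -0.5] [31.8 20.6] 88.9 z [0.0088 0.0167 0.0208]
20 [-10.3  -0.9] [17.   7.9] 78.9 z [0.0076 0.0083 0.0093]
273 [38.  -0.2] [20.8 32. ] 1.2 z [0.0082 0.0165 0.0207]
46.775
```

View pics/s1.png

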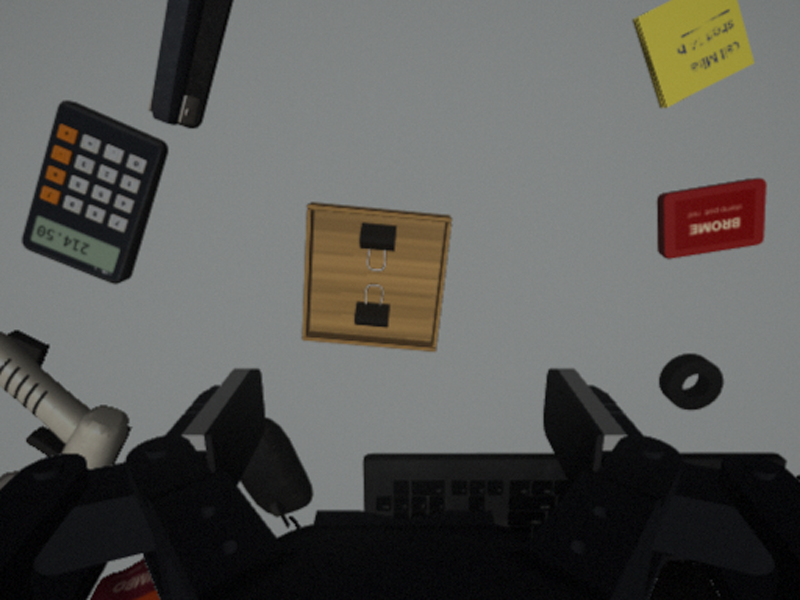

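Both clips lie flat in the square tray, at (377,237) and (372,314), with their wires facing inward. Tape next.

```bash
python3 - <<'E'
from h import *
pick((.618,-.0425),90,.002); 
c=np.array([.6105,.2773])
if robot.get_finger_gap()>.045:
    place(c,90,.0085)
k=look("r1",(.50,.15)); hi(k,c,0,(.05,.05),.0075,.04); hi(k,np.array([.4556,-.0514]),0,(.06,.06),.008,.02); print(robot.get_time())
E
```

```text
gap 0.05192829544713842 ff 41.79131926037371 t 50.4333
hit False t 54.0667
72 [-42.9 -43.3] [ 4.7 21.6] 45.6 z [0.009  0.0204 0.0226]
41 [-43.   43.2] [20.1  4. ] 46.6 z [0.0134 0.021  0.0226]
921 [-0.9 -0.9] [52.7 53.1] 34.7 z [0.0108 0.0212 0.0227]
55 [ 43.9 -42.7] [20.6  4.7] 45.8 z [0.0088 0.0202 0.022 ]
2929 [0.  0.2] [60.1 90.5] 9.2 z [0.0141 0.0157 0.017 ]
55.1417
```

View pics/r1.png

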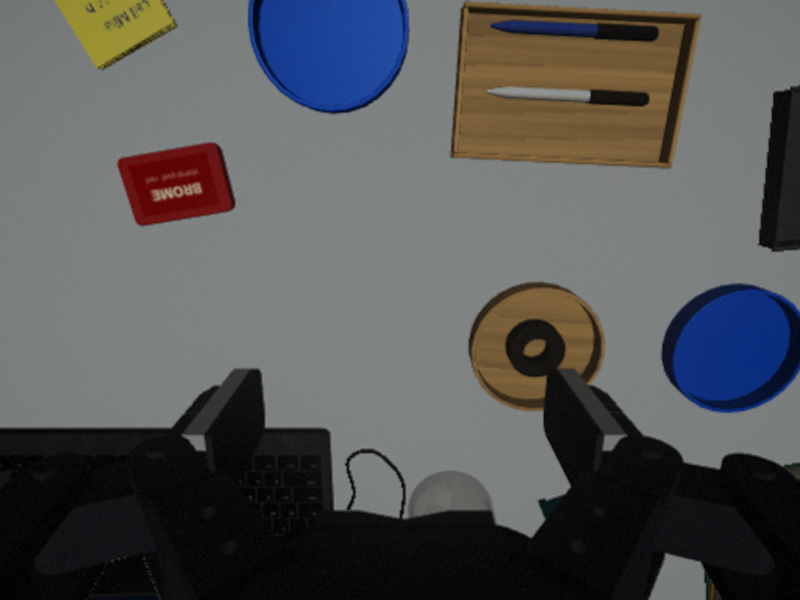

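The tape lies flat and centred in the round tray at (535,347). Both pens are still in place and the ink pad hasn't moved, so I'm handing in.

```bash
python3 -c "
from station import robot
print(robot.finish_job())"
```

```text
the job is handed in; nothing more can be done
None
```

The job is handed in: both pens, both clips and the tape lie flat in their trays and the ink pad is where it was, at about 55 s of robot time; the hand-in returned no verdict.

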